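# Set the bake-day wheel and log it

### The job

The bread for the blue day is out of the oven: with a fingertip, flick the toothed edge of the thumbwheel on the grey day-marker box round, click by click, until its blue sector rests at the black pointer, then press the green button on the box all the way down to log it and let it come back up. Only touch the marker: do not pick it up or shove it about, and leave everything else on the bench where it stands.

Things in the scene. Friction and masses are not known exactly. Their poses are not given: they have to be found in the camera images.
- marker: Day marker: a loose grey box, about 0.9 kg, base 210 (x) x 170 (y) x 34 mm high; origin at the centre of its underside. Its front (-x) faces roughly to the robot. Thumbwheel on top at the front; at the rear a white block (x +39 to +101, y -75 to +75 mm, top 77 mm above the bench) carries the green button. It slides if pushed sideways harder than a few newtons.
- wheel_axis (a point): On the wheel's vertical axis at its top face, 62 mm above the bench, 30 mm in front (-x) of the marker's origin. Horizontal black disc, radius 46 mm, 46 to 62 mm above the bench; 12 mm of air under it (hub radius 16 mm). Colours on top, counter-clockwise from above: blue, white, red, orange, yellow, green, each between two teeth.
- blue_spot (a point): Centre of the blue sector on the wheel's top face, 30 mm from the axis; turns with the wheel. Six black teeth, 60 deg apart, 10 mm wide, as thick as the disc, stick out of its edge to radius 62 mm; at rest one colour is at the pointer and the teeth stand at 30, 90, 150, 210, 270, 330 deg from the marker's +x axis (two of them 30 deg either side of straight front).
- day_wheel (a joint): Wheel angle, rad, positive counter-clockwise from above; 0 (also +-6.283) = blue at pointer; click = 1.0472. Starts two, three or four clicks negative (about -2.09, -3.14 or -4.19). Turns both ways, stops at +-7.2. About 2.5 N at a tooth turns it; pushed past half a click it snaps on to the next, let go sooner it springs back; it settles within 7 deg of a click.
- pointer_tip (a point): Tip of the black pointer, 74 mm above the bench, above the wheel, 37.5 mm from its axis towards the marker's +x (rear); fixed to the white block.
- log_button_top (a point): Centre of the top of the green push button (diameter 28 mm) in its black housing on top of the white block; it moves down with the button. Pressed straight down.
- log_button (a joint): Travel of the green button, m: 0 up, 0.006 fully down; springs back; about 5 N pushes it fully down. Counts as pressed from 0.0045.
- tin_a: dark steel loaf tin, 100 x 200 x 75 mm, open on top, long side along its y, left of the marker; loose bystander, to be left alone. Origin: centre of its underside.
- tin_b: brass-coloured loaf tin, 100 x 200 x 75 mm, open on top, far right; loose bystander, to be left alone. Origin: centre of its underside.
- scraper: dough scraper, 85 x 150 mm steel blade with a 20 mm high wooden grip along its own +x edge, lying right of the marker; loose bystander, to be left alone. Origin: centre of its underside.
- jar: jar with red lid, diameter 68 mm, 85 mm high, right of the marker; loose bystander, to be left alone. Origin: centre of its underside.
- brush: pastry brush, lying on the bench, right front, handle to -x; loose bystander, to be left alone. Origin: centre of its underside.
- cup: blue mug, diameter 80 mm, 85 mm high, left; loose bystander, to be left alone. Origin: centre of its underside.
- weight: brass scale weight, diameter 44 mm, 55 mm high, with a knob, left; loose bystander, to be left alone. Origin: centre of its underside.

How it is judged (in metres and radians):
On the way, in this order (a step that is already met when the one before it is completed fails the run):
1. the wheel rests with its blue sector at the pointer ((value of joint day_wheel between -0.22 and 0.22 rad or value of joint day_wheel between -6.5032 and -6.0632 rad or value of joint day_wheel between 6.0632 and 6.5032 rad) and velocity of joint day_wheel between -0.3 and 0.3 rad/s), for 0.3 s.
2. with blue at the pointer, the green button is pressed down ((value of joint day_wheel between -0.22 and 0.22 rad or value of joint day_wheel between -6.5032 and -6.0632 rad or value of joint day_wheel between 6.0632 and 6.5032 rad) and value of joint log_button above 0.0045 m), for 0.05 s.
At the end, for the whole second after the job is handed in: The wheel rests within 0.22 rad (13 deg) of the click that has blue at the pointer, the button is back up, and the marker stands flat within 30 mm of where it was ((value of joint day_wheel between -0.22 and 0.22 rad or value of joint day_wheel between -6.5032 and -6.0632 rad or value of joint day_wheel between 6.0632 and 6.5032 rad) and velocity of joint day_wheel between -0.1 and 0.1 rad/s and value of joint log_button below 0.002 m and distance of marker from where it was at the start of the episode below 0.03 m and angle between marker's own z axis and vertical below 0.05 rad); the robot touches nothing.
It fails at once if the marker is lifted, tipped or shoved away (12 mm up, 0.2 rad, or 30 mm off its place) (height (world z) of marker above 0.012 m or angle between marker's own z axis and vertical above 0.2 rad or distance of marker from where it was at the start of the episode above 0.03 m).
It fails at once if something else on the bench is moved (by more than 25 mm) (distance of any of tin_a, tin_b, scraper, jar, brush, cup, weight from where it was at the start of the episode above 0.025 m).
It also fails if it takes over 61 s, if anything falls off the work surface, if the arm or the gripper's body presses on something with over 40 N, if the wrist force passes 120 N, or if a joint passes its speed limit or range.

### The arm

A 6-joint arm with a two-finger parallel gripper is mounted at the origin on the work surface. World frame = base frame: x ahead of the robot, y to its left, z up, the work surface at z = 0. Lengths are in mm, angles in rad, forces in N, time in s.
With the tool pointing down it reaches from about 275 to 1000 mm from the base axis. Payload 8.4 kg.
Tool frame: the origin (TCP) lies at the centre of the arm's flange, where the gripper is bolted on; the fingertips stand r.tip_extent ahead of it and the grasp point (between the pads) lies 155 mm ahead of it (r.tip_extent is the distance from the TCP to the fingertips, in mm); z points along the fingers, y is the direction in which the jaws open and shut (so a half turn about z gives the same grasp; the last joint's range is limited). The gripper opens to 85 mm and grips with 20 to 120 N. Pads are 22 mm wide; open, the fingers measure 114 mm over their backs; the gripper's body (76 mm by 85 mm) begins 54 mm behind the grasp point. The pads swing forward as they close: fully open they stand 13 mm farther back than shut.
Start: joints at [1.289, 0.353, 1.633, -0, 1.155, -0.002], TCP at [172.601, 600.698, 404.681] pointing down, gripper open.
Joint ranges: [-2.63, 2.63], [-0.92, 2.1], [0.06, 2.66], [-1.3, 4.44], [0, 2.69], [-3.02, 3.02]. Speed limits (rad/s): [2.22, 2.22, 2.79, 3.14, 3.14, 3.14].

### API

Orientations are given as [roll, pitch, yaw] about the fixed x, y, z axes, in that order (R = Rz(yaw) Ry(pitch) Rx(roll)).
In Python, from rig import sense, grab_frame, job, r gives the robot as it stands. The module is installed in compiled form; this text tells all that it offers.
- The arm moves only by the shell command python3 -m creep 'ROWS' [FORCE]. ROWS is JSON, a list of rows, each a list of 7 numbers: the turn, a rotation vector about the tool's x, y, z in rad, then the shift along the tool's x, y, z in mm, then the closure, from 0 (fully open) to 1 (shut). In form: [[wx, wy, wz, dx, dy, dz, fingers], ...]. A call has 1 to 10 rows; each row shifts and turns the pose as measured when the row begins, along the tool's axes as they then stand; what a row does not reach is not made up. A row lasts 1/12 s, in which the tool goes at most 41.7 mm and 7.16 degrees, less where a joint would pass 70% of its speed; a pose out of reach is approached as far as the arm can. A call with a gripper value outside its range is refused whole. The fingers move at their own pace and stop on an object; FORCE is the grip in N (left out, the last holds). Time passes only in rows, so rows that do not move let the fingers close. It gives the time, the measured TCP pose, the force and the opening at its end, in the units of the state.
- sense(): the state, without advancing time (a new reading comes with each control period).
- grab_frame(name): name is "scene" or "top" or "wrist"; returns a dict with "color" (420x560x3 uint8, red, green, blue), "mtx" (3x3 intrinsics, pixels), "T" (4x4, takes a point from camera to world coordinates). Camera axes: x right, y down, z forward; pixel columns grow to the right and rows downward; lengths in mm; the calibration is good to about 2 mm. A picture is of the moment at which its call begins. There is no depth.
- job.sign_off(): hands the job in, once; it reports no verdict.
The state is a dict: "clock": time; "qpos": joint angles; "qvel": joint speeds; "joint_efforts": joint torques, N m; "eef_pos": TCP position; "tcp_rot": TCP orientation; "contact_force": force on the tool from outside, world axes, zero at the start; "wrist_torque": the same for the moment, N m; "opening": opening from 0.0 (shut) to 1.0 (fully open).
Only numpy, scipy, OpenCV 4.12 (cv2) and the standard library are available. Lean on these libraries where they do the work, as an engineer would, in place of code of your own. Each camera call takes 0.05 s, during which the arm holds its last target.

## Working session

There is one attempt and no reset: what is moved stays moved. The work goes in short steps, Python scripts to look and compute and a shell command to move; the robot and the scene stay as the last step left them, time stands still between calls to the robot, and variables do not carry over. Pictures are saved under pics/ and viewed, and the job is handed in when it is done.

```bash
mkdir -p pics; python3 - <<'E'
from rig import sense, grab_frame, job, r
import cv2
s=sense();print(s, r.tip_extent)
for n in("scene","top","wrist"):
    f=grab_frame(n);cv2.imwrite(f"pics/{n}0.png",f["color"][...,::-1]);print(n,f["mtx"].round(1).tolist(),f["T"].round(3).tolist())
E
```

```text
{'clock': 0.0, 'qpos': array([ 1.28861359e+00,  3.53647205e-01,  1.63414608e+00, -4.40879575e-05,
        1.15519567e+00, -2.38225830e-03]), 'qvel': array([1.99362404e-03, 9.04612520e-04, 1.24496943e-03, 8.39343679e-06,
       1.34612107e-03, 6.85709708e-05]), 'joint_efforts': array([ 3.16533449e-03, -6.05267000e+01, -3.42073345e+01,  3.25371839e-04,
        9.30694048e-03, -3.93612993e-05]), 'eef_pos': array([172.53159821, 600.46508586, 403.95698875]), 'tcp_rot': array([-3.14019626e+00,  3.69835659e-05,  2.86181003e+00]), 'contact_force': array([ 0.33890712, -0.34374565,  0.31293854]), 'wrist_torque': array([-0.00793042,  0.03060444,  0.01208904]), 'opening': 0.9990162255951526} 173.4
scene [[424.3, 0.0, 272.7], [0.0, 424.3, 205.9], [0.0, 0.0, 1.0]] [[-0.87, 0.304, -0.389, 1028.619], [0.493, 0.51, -0.705, 861.363], [-0.016, -0.805, -0.593, 806.523], [0.0, 0.0, 0.0, 1.0]]
top [[456.9, 0.0, 275.6], [0.0, 456.9, 210.1], [0.0, 0.0, 1.0]] [[-0.038, -0.974, 0.225, 235.954], [-0.999, 0.036, -0.013, 4.274], [0.004, -0.225, -0.974, 1500.722], [0.0, 0.0, 0.0, 1.0]]
wrist [[319.2, 0.0, 279.7], [0.0, 319.2, 209.4], [0.0, 0.0, 1.0]] [[0.275, 0.926, 0.257, 109.1], [0.961, -0.265, -0.075, 618.54], [-0.002, 0.267, -0.964, 372.785], [0.0, 0.0, 0.0, 1.0]]
```

View pics/scene0.png

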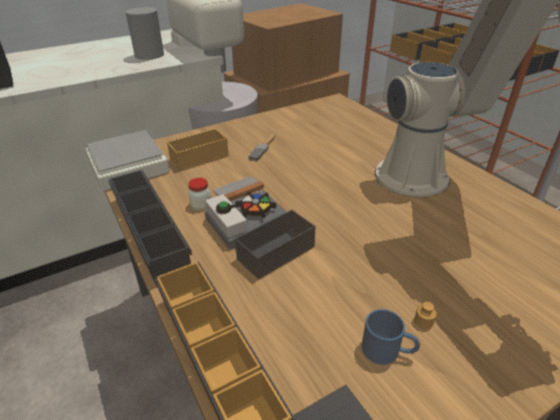

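View pics/top0.png

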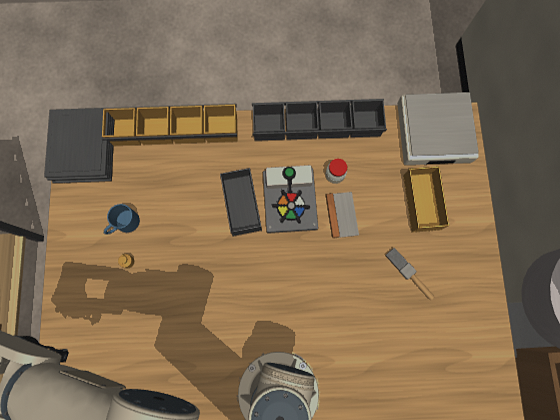

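View pics/wrist0.png

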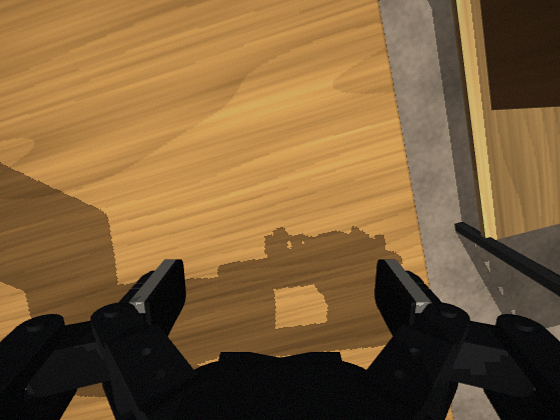

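The top view shows the marker at about (291,200), with the wheel centre near (291,206) and the green button near (289,173). Tin_a stands close on its left and the scraper on its right. I'll zoom in and measure these.

```bash
cat > h.py <<'E'
import numpy as np,cv2
from rig import sense, grab_frame, r
def ray(f,u,v):
    d=np.linalg.inv(f["mtx"])@[u,v,1]; T=f["T"]; return T[:3,3],T[:3,:3]@d
def onz(f,u,v,z):
    o,d=ray(f,u,v); return o+d*(z-o[2])/d[2]
def tri(a,b):
    (o1,d1),(o2,d2)=a,b
    A=np.stack([d1,-d2],1); t=np.linalg.lstsq(A,o2-o1,rcond=None)[0]
    p,q=o1+d1*t[0],o2+d2*t[1]; return (p+q)/2,np.linalg.norm(p-q)
R={'green':(45,85),'blue':(100,130),'red':(0,6),'orange':(8,18),'yellow':(22,34)}
def blobs(f,box,cols=R,smin=120,vmin=50,amin=4):
    h=cv2.cvtColor(f["color"],cv2.COLOR_RGB2HSV);x0,y0,x1,y1=box;out={}
    for k,(a,b) in cols.items():
        m=cv2.inRange(h,(a,smin,vmin),(b,255,255));mm=m*0;mm[y0:y1,x0:x1]=m[y0:y1,x0:x1]
        n,l,st,c=cv2.connectedComponentsWithStats(mm)
        out[k]=[(c[i].round(1).tolist(),int(st[i,4])) for i in range(1,n) if st[i,4]>=amin]
    return out
E
python3 - <<'E'
from h import *
t=grab_frame("top");s=grab_frame("scene")
cv2.imwrite("pics/topz.png",cv2.resize(t["color"][150:250,220:370,::-1],None,fx=5,fy=5,interpolation=cv2.INTER_CUBIC))
cv2.imwrite("pics/scz.png",cv2.resize(s["color"][170:280,180:330,::-1],None,fx=5,fy=5,interpolation=cv2.INTER_CUBIC))
print(blobs(t,(262,160,320,235)));print(blobs(s,(203,188,285,225)))
E
```

```text
{'green': [([288.8, 171.8], 62), ([290.6, 214.8], 53)], 'blue': [([298.9, 210.4], 58)], 'red': [([291.1, 196.3], 65)], 'orange': [([293.1, 189.8], 936), ([282.7, 200.4], 65)], 'yellow': [([282.5, 209.8], 67)]}
{'green': [], 'blue': [([256.3, 196.0], 21)], 'red': [([246.2, 205.2], 44)], 'orange': [([241.2, 192.2], 165), ([253.8, 208.3], 69)], 'yellow': [([263.6, 205.3], 59)]}
```

View pics/topz.png

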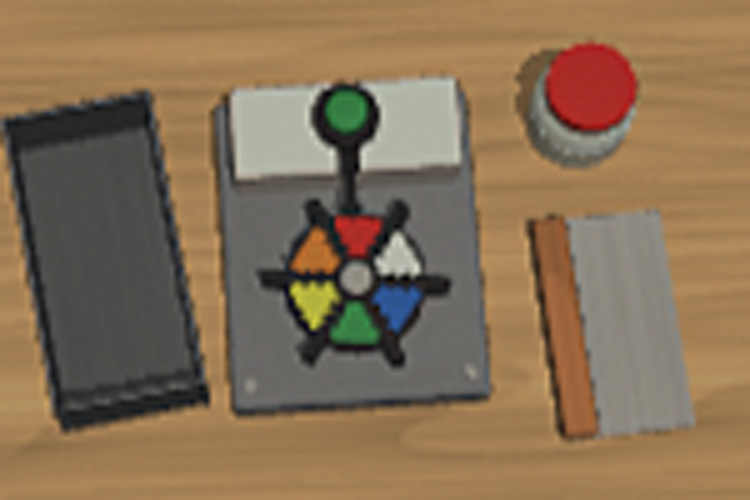

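View pics/scz.png

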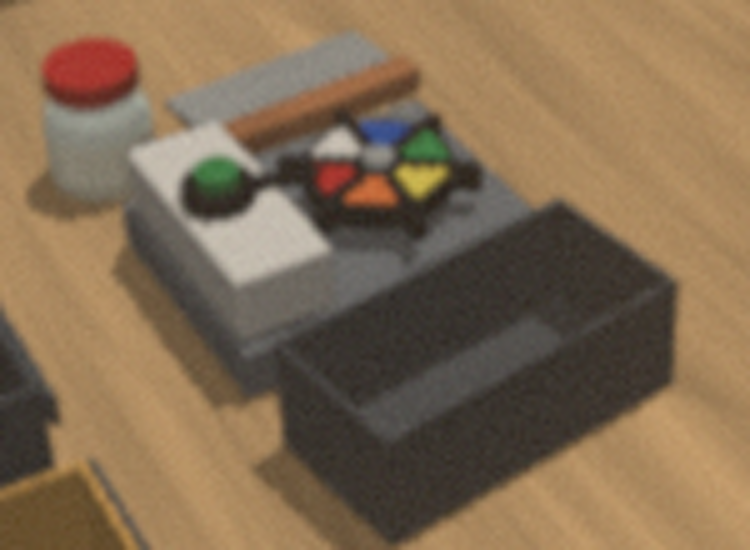

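Red is at the pointer and blue is two sectors clockwise from it, so the wheel is at -2.09 and needs two clicks counter-clockwise. At the wheel's front that means pushing towards -y. Next I'll measure the positions.

```bash
python3 - <<'E'
from h import *
t=grab_frame("top");s=grab_frame("scene")
bt=blobs(t,(270,160,320,235),R);bs=blobs(s,(215,188,275,225),{**R,'green':(40,95)},90,30)
print(bs)
T={k:bt[k][-1][0] for k in bt}; P={}
for k in ('blue','red','yellow','orange'):
    S=[b for b in bs[k] if b[1]<120][-1][0]; p,e=tri(ray(t,*T[k]),ray(s,*S)); print(k,p.round(1),round(e,1), onz(t,*T[k],62).round(1)); 
ctr=(onz(t,*T['red'],62)+onz(t,*T['green'],62))/2; c2=(onz(t,*T['blue'],62)+onz(t,*T['orange'],62))/2
d=onz(t,*T['red'],62)-onz(t,*T['green'],62)
print("ctr",ctr,c2,"yaw",np.degrees(np.arctan2(d[1],d[0])))
b=bt['green'][0][0]
for z in(77,90,95):print("button",z,onz(t,*b,z).round(1))
for g in bs['green']: print(g, tri(ray(t,*b),ray(s,*g[0])))
# tin nearest edge, box corners at z34 in top
for u,v in [(220+489/5,150+395/5),(220+237/5,150+408/5)]: print("boxfront",onz(t,u,v,34).round(1))
for u,v in [(220+208/5,150+400/5),(220+150/5,150+92/5)]: print("tin",onz(t,u,v,75).round(1))
E
```

```text
{'green': [([264.5, 199.0], 37), ([223.0, 205.0], 47)], 'blue': [([256.3, 196.0], 31)], 'red': [([246.1, 204.8], 51)], 'orange': [([249.4, 192.2], 300), ([215.5, 194.5], 4), ([253.9, 208.1], 79), ([272.2, 205.5], 6)], 'yellow': [([263.7, 205.0], 71)]}
blue [562.3 -88.4  66.2] 2.4 [564.2 -89.3  62. ]
red [609.2 -64.9  65.6] 3.2 [611.5 -65.9  62. ]
yellow [565.6 -35.5  66.8] 2.7 [567.8 -36.4  62. ]
orange [571.8 -21.8  83.5] 52.3 [598.8 -38.4  62. ]
ctr [581.10102344 -63.88962232  62.        ] [581.50100378 -63.84165323  62.        ] yaw -3.838785603648922
button 77 [690.7 -61.8  77. ]
button 90 [686.6 -61.2  90. ]
button 95 [685. -61.  95.]
([264.5, 199.0], 37) (array([625.38041515, -24.81473257, 136.79038205]), np.float64(110.7884767149141))
([223.0, 205.0], 47) (array([683.27651724, -60.0900526 ,  95.75569474]), np.float64(3.2534426380939165))
boxfront [ 505.7 -149.7   34. ]
boxfront [503.3  15.   34. ]
tin [501.6  32.9  75. ]
tin [707.7  64.4  75. ]
```

```bash
python3 -m creep '[[0,0,0.12,0,0,0,1],[0,0,0.12,0,0,0,1],[0,0,0.12,0,0,0,1],[0,0,0.12,0,0,0,1],[0,0,0.12,0,0,0,1],[0,0,0.12,0,0,0,1],[0,0,0.12,0,0,0,1],[0,0,0.12,0,0,0,1],[0,0,0.12,0,0,0,1],[0,0,0.12,0,0,0,1]]' 20
```

```text
clock: 1.18
eef_pos: [172.5, 600.4, 404.1]
tcp_rot: [-3.141, 0.001, 1.617]
contact_force: [0.4, 0.5, -0.7]
opening: 0.0
```

```bash
python3 -m creep '[[0,0,0.03,-35,18,0,1],[0,0,0,-35,18,0,1],[0,0,0,-35,18,0,1],[0,0,0,-35,18,0,1],[0,0,0,-35,18,0,1],[0,0,0,-35,18,0,1],[0,0,0,-35,18,0,1],[0,0,0,-35,18,0,1],[0,0,0,-35,18,0,1],[0,0,0,-35,18,0,1]]'
python3 -m creep '[[0,0,0,-35,18,0,1],[0,0,0,-35,18,0,1],[0,0,0,-35,18,0,1],[0,0,0,-35,18,0,1],[0,0,0,-35,18,0,1],[0,0,0,0,0,0,1]]'
python3 - <<'E'
from h import *
f=grab_frame("wrist");cv2.imwrite("pics/w1.png",f["color"][...,::-1]);print(f["T"].round(3).tolist(),sense()["eef_pos"],sense()["tcp_rot"],sense()["contact_force"])
E
```

```text
clock: 2.02
eef_pos: [358.9, 244.3, 403.2]
tcp_rot: [3.139, -0.005, 1.587]
contact_force: [0.4, 0.9, -0.2]
opening: 0.001
clock: 2.52
eef_pos: [456.1, 56.1, 404.8]
tcp_rot: [3.132, -0.005, 1.583]
contact_force: [-0.4, 0.0, 0.2]
opening: -0.0
[[1.0, 0.011, 0.012, 457.201], [0.013, -0.965, -0.264, 123.36], [0.009, 0.264, -0.965, 373.865], [0.0, 0.0, 0.0, 1.0]] [455.02489792  57.90880551 404.58856094] [ 3.13384481 -0.00583283  1.58247145] [0.05873232 0.30428433 0.73850481]
```

View pics/w1.png

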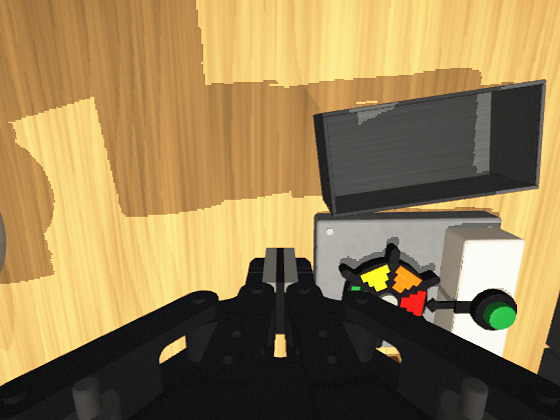

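The wrist view shows the fingers shut at u 250–312, the marker at lower right with its corner at (315,215), and the button at (502,318). I'll move nearer.

```bash
python3 -m creep '[[0,0,0,-25,18,18,1],[0,0,0,-25,18,18,1],[0,0,0,-20,18,18,1],[0,0,0,-10,12,18,1],[0,0,0,0,5,0,1],[0,0,0,0,0,0,1]]'
python3 - <<'E'
from h import *
f=grab_frame("wrist");cv2.imwrite("pics/w2.png",f["color"][...,::-1]);print(sense()["eef_pos"],sense()["tcp_rot"],sense()["contact_force"])
b=blobs(f,(290,150,560,420),{**R,'green':(40,90)});print(b)
t=grab_frame("top")
for g in b['green']: print(onz(f,*g[0],95).round(1),onz(f,*g[0],62).round(1), tri(ray(t,288.8,171.8),ray(f,*g[0])))
for k in('red','orange','yellow','blue'):
  for g in b[k]: print(k,onz(f,*g[0],62).round(1),g[1])
E
```

```text
clock: 3.07
eef_pos: [529.6, -20.5, 331.6]
tcp_rot: [3.131, -0.009, 1.582]
contact_force: [0.3, 0.6, 1.0]
opening: -0.004
[528.84478011 -20.20730077 331.55327108] [ 3.13161507 -0.00888795  1.58285457] [-0.66514916 -0.47031741 -0.12969883]
{'green': [([305.2, 257.0], 223), ([486.4, 281.4], 1364)], 'blue': [([322.0, 285.9], 160)], 'red': [([372.9, 268.6], 825)], 'orange': [([380.5, 151.5], 734), ([359.1, 231.4], 439), ([510.8, 276.0], 13), ([546.3, 334.7], 140), ([389.4, 344.9], 45), ([374.2, 345.5], 6), ([378.5, 350.0], 4), ([385.6, 354.3], 9), ([514.5, 363.0], 6)], 'yellow': [([495.4, 158.8], 111), ([506.9, 160.7], 157), ([520.3, 161.9], 51), ([521.6, 203.5], 706), ([558.7, 161.0], 7), ([529.0, 279.5], 3156), ([541.8, 168.2], 4), ([320.3, 233.7], 892), ([363.9, 237.7], 16), ([545.0, 243.8], 5), ([358.2, 246.2], 4), ([542.6, 251.3], 7), ([541.0, 260.0], 5), ([498.8, 321.4], 231), ([532.2, 321.0], 4), ([530.6, 326.4], 7), ([380.2, 344.4], 91), ([391.1, 350.9], 48), ([393.7, 356.6], 10)]}
[551.7 -42.7  95. ] [555.1 -57.   62. ] (array([591.47202965, -26.63062332, 213.70161846]), np.floa
[... 378 characters left out ...]
2.8 -145.    62. ] 4
orange [ 629.5 -149.5   62. ] 9
orange [ 746.8 -158.3   62. ] 6
yellow [695.1  23.4  62. ] 111
yellow [704.   22.1  62. ] 157
yellow [714.4  21.3  62. ] 51
yellow [722.1 -10.8  62. ] 706
yellow [743.3  22.3  62. ] 7
yellow [742.  -75.7  62. ] 3156
yellow [731.7  16.8  62. ] 4
yellow [566.4 -37.   62. ] 892
yellow [601.4 -40.1  62. ] 16
yellow [748.2 -44.   62. ] 5
yellow [597.4 -47.3  62. ] 4
yellow [747.7 -50.5  62. ] 7
yellow [748.1 -58.2  62. ] 5
yellow [ 724.3 -115.7   62. ] 231
yellow [ 753.4 -115.1   62. ] 4
yellow [ 753.1 -120.5   62. ] 7
yellow [ 623.8 -139.3   62. ] 91
yellow [ 634.1 -145.9   62. ] 48
yellow [ 637.  -151.9   62. ] 10
blue [569.9 -82.8  62. ] 160
```

View pics/w2.png

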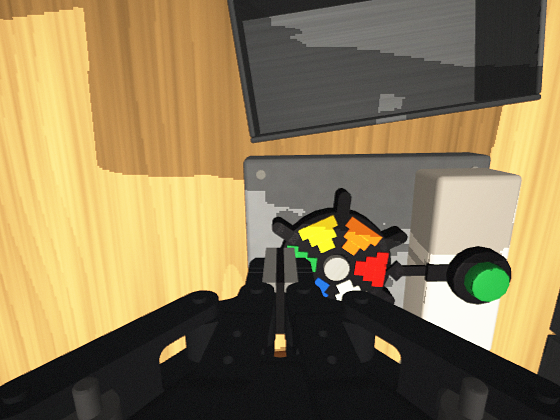

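Wrist and top views agree: wheel axis (581,-64), button top (684,-61,~93). I'll move to the start of the stroke beside the front-left tooth and go down.

```bash
python3 -m creep '[[0,0,0,10,-6,0,1],[0,0,0,1,-1,20,1],[0,0,0,0,0,20,1],[0,0,0,0,0,20,1],[0,0,0,0,0,15,1],[0,0,0,0,0,0,1],[0,0,0,0,0,0,1]]'
python3 - <<'E'
from h import *
f=grab_frame("wrist");cv2.imwrite("pics/w3.png",f["color"][...,::-1]);print(sense()["eef_pos"],sense()["tcp_rot"],sense()["contact_force"])
E
```

```text
clock: 3.75
eef_pos: [517.8, 1.9, 263.6]
tcp_rot: [3.121, -0.011, 1.59]
contact_force: [0.7, -0.2, 0.6]
opening: 0.003
[517.8006604    1.85310371 263.73374203] [ 3.12140345 -0.01056175  1.5902627 ] [-0.25014749 -0.15769731 -1.00417217]
```

View pics/w3.png

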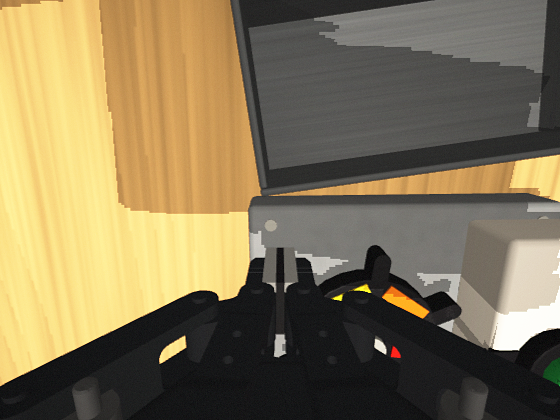

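```bash
cat >> h.py <<'E'
from scipy.spatial.transform import Rotation as Ro
def state(tgt=None,yaw=1.588):
    s=sense();C=Ro.from_euler('xyz',s["tcp_rot"]);D=Ro.from_euler('xyz',[np.pi,0,yaw])
    tip=s["eef_pos"]+C.apply([0,0,r.tip_extent])
    print("t",round(float(s["clock"]),2),"tip",tip.round(1),"loc",(tip-[581,-64,0]).round(1),"F",s["contact_force"].round(1),"rot",(C.inv()*D).as_rotvec().round(3))
    if tgt is not None:
        # TCP shift, tool axes, for the tip to get there with the orientation put right
        w=np.array(tgt)-D.apply([0,0,r.tip_extent])-s["eef_pos"]; print("shift",C.inv().apply(w).round(1))
E
python3 -c "
from h import *
state([524.5,-8,85])"
```

```text
t 3.8 tip [521.3   3.8  90.4] loc [-59.7  67.8  90.4] F [-0.3 -0.2 -1. ] rot [ 0.02  -0.011  0.002]
shift [-10.    6.4   5.4]
```

```bash
python3 -m creep '[[0.02,-0.011,0,-10,6.4,5,1],[0,0,0,0,0,0,1],[0,0,0,0,0,0,1]]'
python3 -c "
from h import *
state([524.5,-8,50])"
```

```text
clock: 4.05
eef_pos: [525.7, -7.8, 261.9]
tcp_rot: [3.139, 0.002, 1.592]
contact_force: [0.3, 1.1, 0.9]
opening: 0.004
t 4.05 tip [526.2  -8.1  88.5] loc [-54.8  55.9  88.5] F [0.3 1.1 0.9] rot [0.003 0.002 0.004]
shift [-0.1 -1.3 38.5]
```

```bash
python3 -m creep '[[0,0,0,0,-1.3,15,1],[0,0,0,0,0,14,1],[0,0,0,0,0,7,1],[0,0,0,0,0,0,1],[0,0,0,0,0,0,1]]'
python3 -c "
from h import *
state([525,-8,50])
f=grab_frame('wrist');cv2.imwrite('pics/w4.png',f['color'][...,::-1])"
```

```text
clock: 4.47
eef_pos: [526.9, -9.0, 228.0]
tcp_rot: [3.133, 0.002, 1.589]
contact_force: [1.2, -0.4, 1.0]
opening: 0.002
t 4.47 tip [528.4  -9.3  54.6] loc [-52.6  54.7  54.6] F [ 1.2 -0.4  1. ] rot [0.009 0.002 0.001]
shift [ 1.  -1.9  4.6]
```

View pics/w4.png

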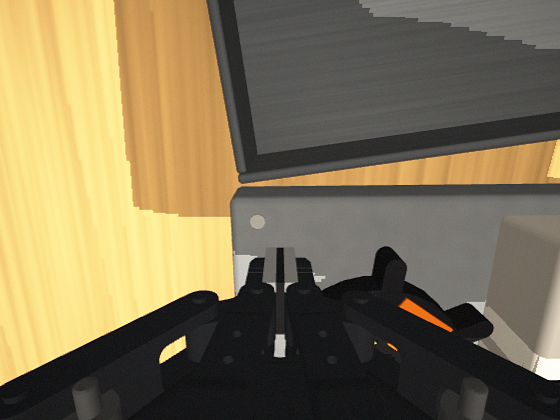

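```bash
python3 -m creep '[[0.009,0.002,0,0,-2,4,1],[0,0,0,-6,-1,0,1],[0,0,0,-6,-1,0,1],[0,0,0,-6,-1.5,0,1],[0,0,0,-6,-1.5,0,1],[0,0,0,0,0,0,1]]'
python3 -c "
from h import *
state([519,-54,50])"
```

```text
clock: 5.02
eef_pos: [519.3, -35.1, 225.3]
tcp_rot: [-3.14, -0.001, 1.59]
contact_force: [-0.3, 1.5, -1.4]
opening: 0.002
t 5.02 tip [519.1 -34.9  51.9] loc [-61.9  29.1  51.9] F [-0.3  1.5 -1.4] rot [-0.001 -0.001  0.002]
shift [-18.9  -0.7   1.8]
```

```bash
python3 -m creep '[[0,0,0,-6,0,1,1],[0,0,0,-6,-0.5,0,1],[0,0,0,-5,0,0,1],[0,0,0,0,0,0,1]]'
python3 -c "
from h import *
state([519,-56,50])
t=grab_frame('top');cv2.imwrite('pics/t5.png',cv2.resize(t['color'][150:250,220:370,::-1],None,fx=5,fy=5,interpolation=cv2.INTER_CUBIC))
s=grab_frame('scene');cv2.imwrite('pics/s5.png',cv2.resize(s['color'][150:250,180:330,::-1],None,fx=5,fy=5,interpolation=cv2.INTER_CUBIC))"
```

```text
clock: 5.35
eef_pos: [519.0, -54.5, 224.5]
tcp_rot: [-3.141, -0.001, 1.589]
contact_force: [1.0, 0.2, 0.7]
opening: -0.0
t 5.35 tip [518.9 -54.4  51.1] loc [-62.1   9.6  51.1] F [1.  0.2 0.7] rot [-0.001 -0.001  0.001]
shift [-1.5 -0.   1.1]
```

View pics/t5.png

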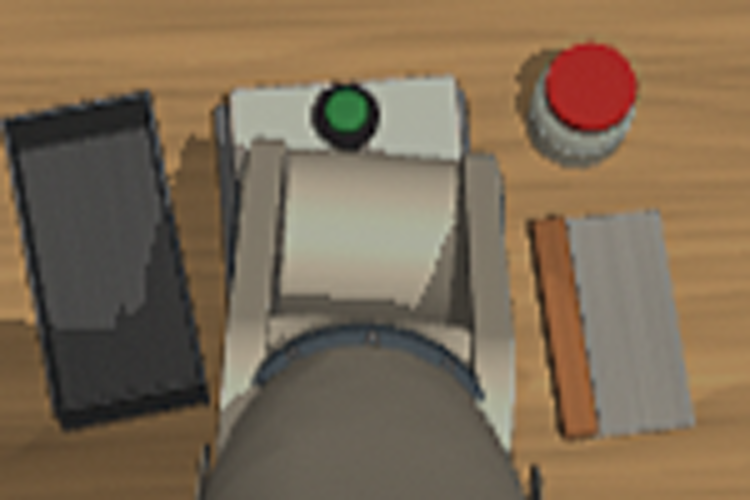

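View pics/s5.png

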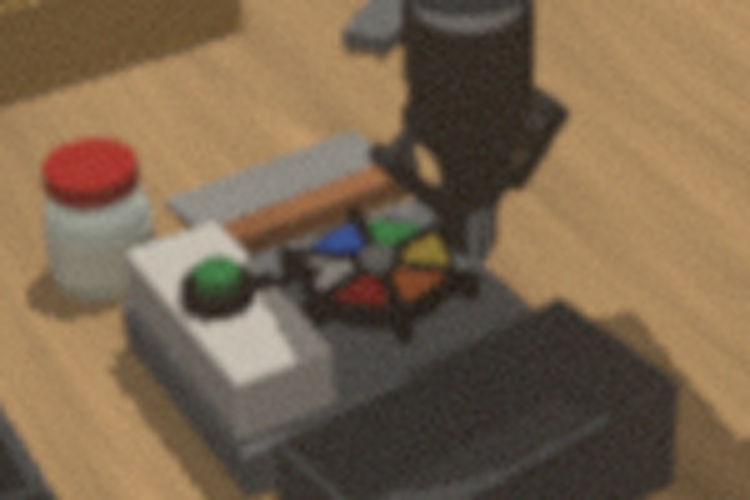

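The scene view shows white at the pointer, so the first click is done and there is one to go. I'll back off to the front, go round the next tooth, and repeat.

```bash
python3 -m creep '[[0,0,0,0,-15,0,1],[0,0,0,0,-15,0,1],[0,0,0,0,0,0,1],[0,0,0,18,0,0,1],[0,0,0,18,0,0,1],[0,0,0,12,0,0,1],[0,0,0,0,0,0,1],[0,0,0,0,0,0,1]]'
python3 -c "
from h import *
state([526,-8,50])"
```

```text
clock: 6.12
eef_pos: [492.1, -5.0, 225.9]
tcp_rot: [3.134, 0.001, 1.588]
contact_force: [0.4, -0.2, -0.8]
opening: -0.001
t 6.12 tip [493.4  -5.1  52.5] loc [-87.6  58.9  52.5] F [ 0.4 -0.2 -0.8] rot [0.007 0.001 0.   ]
shift [-3.6 33.9  2.7]
```

```bash
python3 -m creep '[[0.007,0,0,-1,15,2,1],[0,0,0,0,13,0,1],[0,0,0,0,4,0,1],[0,0,0,0,0,0,1]]'
python3 -c "
from h import *
state([526,-8,50])"
```

```text
clock: 6.45
eef_pos: [526.5, -6.7, 224.2]
tcp_rot: [3.14, 0.001, 1.59]
contact_force: [-0.4, 0.5, -0.2]
opening: 0.001
t 6.45 tip [526.8  -6.8  50.8] loc [-54.2  57.2  50.8] F [-0.4  0.5 -0.2] rot [0.002 0.001 0.002]
shift [-1.3 -0.5  0.8]
```

```bash
python3 -m creep '[[0,0,0,-3,-2,0,1],[0,0,0,-6,-1,0,1],[0,0,0,-6,-1,0,1],[0,0,0,-6,-1.5,0,1],[0,0,0,-6,-1.5,0,1],[0,0,0,0,0,0,1]]'
python3 -c "
from h import *
state([519,-54.5,51])"
```

```text
clock: 6.95
eef_pos: [516.0, -37.2, 223.4]
tcp_rot: [-3.138, 0.0, 1.589]
contact_force: [0.6, 1.1, 1.3]
opening: -0.0
t 6.95 tip [515.3 -37.3  50. ] loc [-65.7  26.7  50. ] F [0.6 1.1 1.3] rot [-0.004  0.     0.001]
shift [-17.3   2.7  -1. ]
```

```bash
python3 -m creep '[[0,0,0,-6,3,-1,1],[0,0,0,-6,0,0,1],[0,0,0,-3.5,0,0,1],[0,0,0,0,0,0,1]]'
python3 -c "
from h import *
state([519,-54.5,51])
s=grab_frame('scene');cv2.imwrite('pics/s6.png',cv2.resize(s['color'][150:250,180:330,::-1],None,fx=5,fy=5,interpolation=cv2.INTER_CUBIC))"
```

```text
clock: 7.28
eef_pos: [519.1, -54.8, 224.5]
tcp_rot: [-3.137, -0.0, 1.587]
contact_force: [-1.2, 2.7, -0.4]
opening: -0.002
t 7.28 tip [518.3 -54.8  51.1] loc [-62.7   9.2  51.1] F [-1.2  2.7 -0.4] rot [-0.004 -0.    -0.001]
shift [ 0.3 -0.1  0.1]
```

View pics/s6.png

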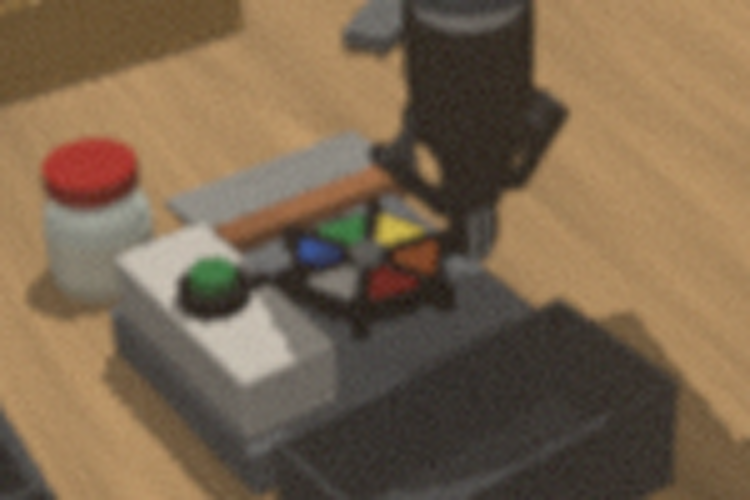

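Blue is about half a click short and the marker has shifted by 1–2 mm. I'll push a little further.

```bash
python3 -m creep '[[0,0,0,-3,0,0,1],[0,0,0,-3,0,0,1],[0,0,0,0,0,0,1]]'
python3 -c "
from h import *
state([519,-54.5,51])
s=grab_frame('scene');cv2.imwrite('pics/s7.png',cv2.resize(s['color'][150:250,180:330,::-1],None,fx=5,fy=5,interpolation=cv2.INTER_CUBIC))"
```

```text
clock: 7.58
eef_pos: [519.2, -60.8, 224.4]
tcp_rot: [-3.137, -0.0, 1.588]
contact_force: [-1.1, 0.9, -0.3]
opening: -0.004
t 7.58 tip [518.3 -60.8  51. ] loc [-62.7   3.2  51. ] F [-1.1  0.9 -0.3] rot [-0.005 -0.    -0.   ]
shift [ 6.3 -0.   0. ]
```

View pics/s7.png

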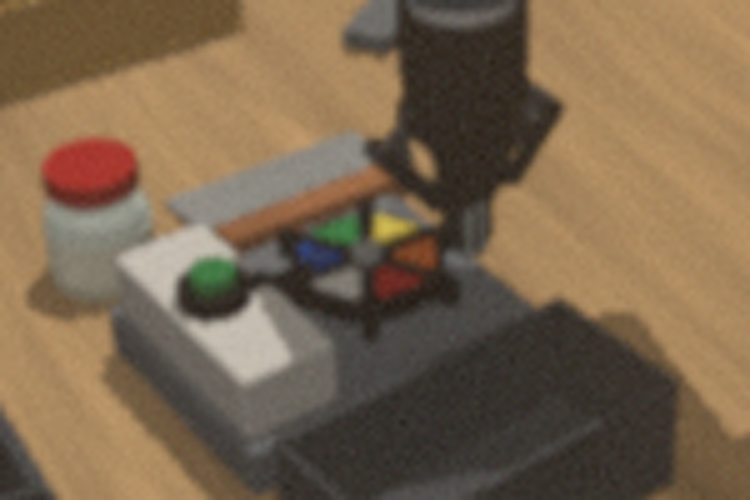

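```bash
cat >> h.py <<'E'
def wheel(amin=8):
    s=grab_frame("scene");h=cv2.cvtColor(s["color"],cv2.COLOR_RGB2HSV)
    b=blobs(s,(215,185,275,215),{**R,'green':(40,95)},90,30,amin)
    for k in b: print(k,[(onz(s,*c,62)[:2].round(1).tolist(),n) for c,n in b[k] if n<150])
E
python3 -c "
from h import *
wheel()"
```

```text
green [([581.7, -106.4], 32), ([668.0, -103.7], 45)]
blue [([605.1, -92.9], 25)]
red [([577.3, -44.9], 53)]
orange [([636.8, -206.2], 17)]
yellow [([553.7, -94.0], 46)]
```

```bash
python3 -c "
from h import *
s=grab_frame('scene')
for n,p in dict(red0=(246.1,204.8),green0=(264.5,199.0),btn0=(223,205),yel0=(263.7,205),blue0=(256.3,196)).items(): print(n,onz(s,*p,62).round(1))
a=cv2.imread('pics/scene0.png');b=s['color'][...,::-1]
v=np.hstack([cv2.resize(x[180:240,195:290],None,fx=4.2,fy=4.2,interpolation=cv2.INTER_CUBIC) for x in(a,b)]);cv2.imwrite('pics/cmp.png',v)
f=grab_frame('wrist');cv2.imwrite('pics/w8.png',f['color'][...,::-1])
state()"
```

```text
red0 [606.1 -68.   62. ]
green0 [544.9 -66.   62. ]
btn0 [ 665.7 -102.3   62. ]
yel0 [561.7 -40.3  62. ]
blue0 [558.9 -92.7  62. ]
t 7.78 tip [518.5 -60.5  51.1] loc [-62.5   3.5  51.1] F [ 0.1  0.3 -0.2] rot [-0.004 -0.    -0.   ]
```

View pics/cmp.png

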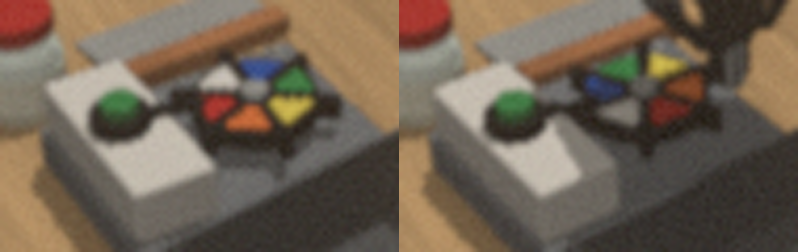

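View pics/w8.png

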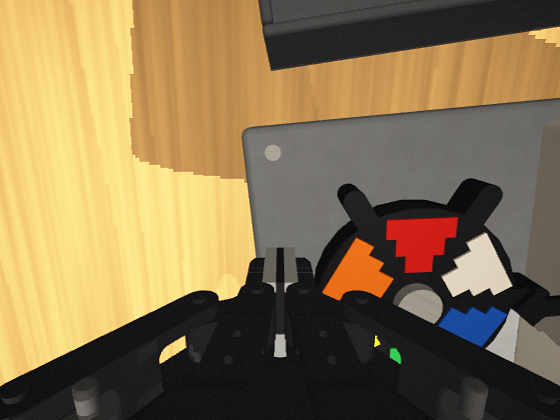

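```bash
python3 -c "
from h import *
f=grab_frame('wrist')
h=onz(f,417,303,62);print('hub',h)
b=blobs(f,(310,190,520,350),{**R},100,50,100)
for k in b:
  for c,n in b[k]:
    p=onz(f,*c,62)-h; print(k,c,n,np.hypot(*p[:2]).round(1),np.degrees(np.arctan2(p[1],p[0])).round(1))
for uv,z in [((245,130),34),((550,99),34),((272,152),34)]: print(onz(f,*uv,z).round(1))
t=np.hypot
for uv in [((345,190)),((480,190)),(530,290)]:
  p=onz(f,*uv,62)-h;print('tooth',np.degrees(np.arctan2(p[1],p[0])).round(1),np.hypot(*p[:2]))
import json
"
python3 - <<'E'
# previous screw in w2
import sys; sys.path.insert(0,'.')
from h import *
t=grab_frame('top');b=blobs(t,(262,155,320,190),{'green':(40,90)});print(b,[onz(t,*c,93).round(1) for c,n in b['green']])
E
```

```text
hub [584.10144814 -73.73346552  62.        ]
blue [472.5, 323.4] 1684 29.5 -20.5
red [420.2, 239.9] 2847 31.3 95.0
orange [357.8, 272.8] 2431 32.3 152.7
[502.1   1.9  34. ]
[645.9  18.7  34. ]
[515.3  -8.4  34. ]
tooth 125.2 64.59709066248455
tooth 70.4 57.17542921885398
tooth 8.7 51.24277054706957
{'green': [([288.9, 170.9], 62)]} [array([688.6, -61.5,  93. ])]
```

The marker has turned about 5° and its origin has moved about 8 mm, against a limit of 30. The wheel is sitting at the half-click balance point, so a small further push should snap it.

```bash
python3 -m creep '[[0,0,0,-5,0,0,1],[0,0,0,0,0,0,1]]'
python3 -c "
from h import *
f=grab_frame('wrist');cv2.imwrite('pics/w9.png',f['color'][...,::-1])
state()"
```

```text
clock: 8.05
eef_pos: [519.6, -65.6, 224.6]
tcp_rot: [-3.138, -0.0, 1.589]
contact_force: [0.5, 0.5, -0.3]
opening: 0.003
t 8.1 tip [518.9 -65.4  51.2] loc [-62.1  -1.4  51.2] F [0.8 0.6 0.4] rot [-0.004 -0.     0.   ]
```

View pics/w9.png

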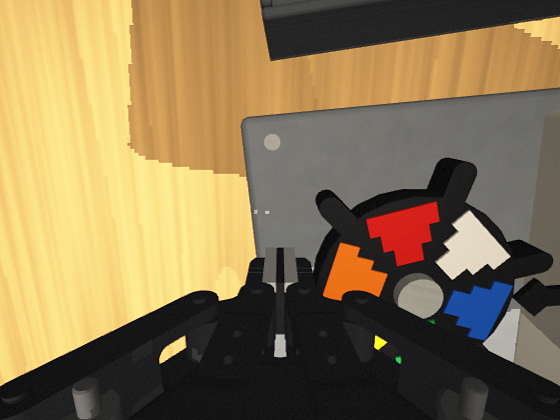

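```bash
python3 -m creep '[[0,0,0,0,0,0,1],[0,0,0,0,0,0,1],[0,0,0,0,0,0,1]]'
python3 -c "
from h import *
f=grab_frame('wrist');cv2.imwrite('pics/w10.png',f['color'][...,::-1])
b=blobs(f,(310,180,530,350),{**R},100,50,100);h=onz(f,417,297,62);print(h)
for k in b:
  for c,n in b[k]:
    p=onz(f,*c,62)-h; print(k,c,n,np.hypot(*p[:2]).round(1),np.degrees(np.arctan2(p[1],p[0])).round(1))
"
```

```text
clock: 8.35
eef_pos: [519.8, -65.7, 224.7]
tcp_rot: [-3.138, 0.0, 1.588]
contact_force: [-0.3, 0.1, 0.3]
opening: 0.001
[584.57276632 -76.04917714  62.        ]
green [448.9, 327.2] 333 23.4 -42.4
blue [481.7, 294.0] 2506 29.6 4.2
red [388.8, 235.7] 2843 34.0 118.7
orange [348.1, 280.1] 1508 33.4 166.2
yellow [382.4, 344.0] 208 29.1 -117.3
```

View pics/w10.png

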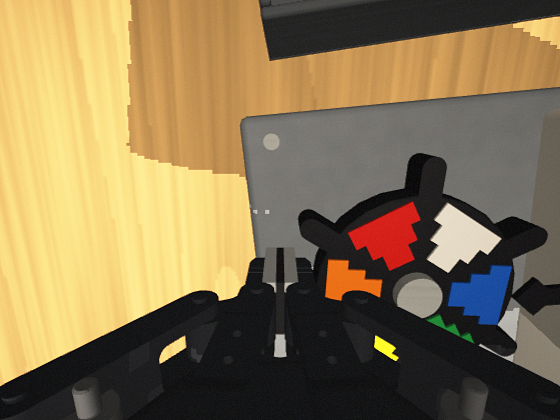

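The wheel is snapping over and blue is now about at the pointer. I'll withdraw straight back, go up and check.

```bash
python3 -m creep '[[0,0,0,0,0,0,1],[0,0,0,0,0,0,1],[0,0,0,0,-15,0,1],[0,0,0,0,-15,0,1],[0,0,0,0,-10,-10,1],[0,0,0,0,0,-35,1],[0,0,0,0,0,-35,1],[0,0,0,0,0,-35,1],[0,0,0,0,0,0,1]]'
python3 -c "
from h import *
f=grab_frame('wrist');cv2.imwrite('pics/w11.png',f['color'][...,::-1])
s=grab_frame('scene');cv2.imwrite('pics/s11.png',cv2.resize(s['color'][150:250,180:330,::-1],None,fx=5,fy=5,interpolation=cv2.INTER_CUBIC))
t=grab_frame('top');b=blobs(t,(262,155,320,190),{'green':(40,90)});print([onz(t,*c,93).round(1) for c,n in b['green']])
state()
"
```

```text
clock: 9.15
eef_pos: [477.3, -66.0, 341.9]
tcp_rot: [-3.132, -0.001, 1.589]
contact_force: [1.6, -0.8, 0.2]
opening: -0.003
[array([688.6, -61.9,  93. ])]
t 9.3 tip [472.4 -65.4 162.8] loc [-108.6   -1.4  162.8] F [ 0.6 -0.5 -1.3] rot [-0.017 -0.002  0.001]
```

View pics/w11.png

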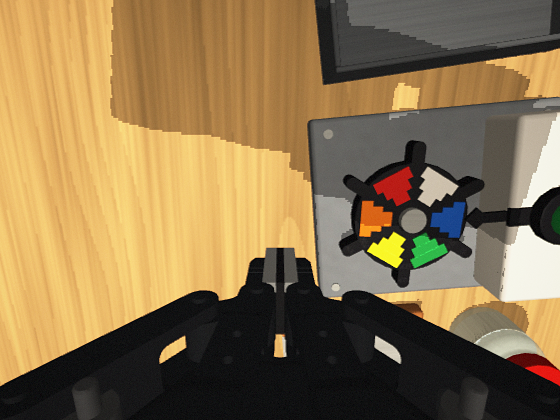

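View pics/s11.png

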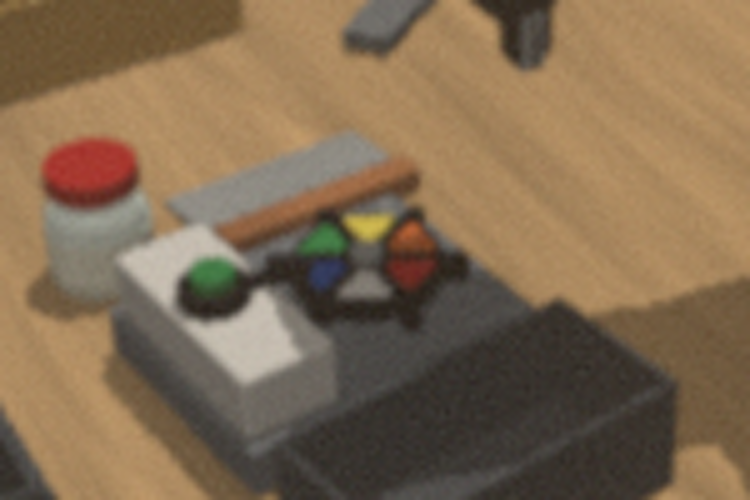

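```bash
python3 -c "
from h import *
f=grab_frame('wrist')
b=blobs(f,(350,140,480,290),{**R},90,40,100);h=onz(f,413,220,62);print(h)
for k in b:
  for c,n in b[k]:
    p=onz(f,*c,62)-h; print(k,n,np.hypot(*p[:2]).round(1),np.degrees(np.arctan2(p[1],p[0])).round(1))
p=onz(f,472,217,74);print('ptr',p,np.degrees(np.arctan2(*(p-h)[1::-1])))
state([688,-61.7,125])"
python3 -m creep '[[-0.017,-0.002,0,0,36,0,1],[0,0,0,0,36,0,1],[0,0,0,0,36,0,1],[0,0,0,0,36,0,1],[0,0,0,0,36,0,1],[0,0,0,0,20,0,1],[0,0,0,0,0,0,1],[0,0,0,0,0,0,1]]'
python3 -c "
from h import *
state([688,-61.7,110])"
```

```text
[577.9509871  -71.93643841  62.        ]
green 839 35.1 -53.4
blue 918 36.1 -2.0
red 978 27.3 112.1
orange 899 25.8 -176.2
yellow 861 30.1 -109.2
ptr [616.38151754 -64.91247557  74.        ] 10.357648983619368
t 9.35 tip [471.8 -65.3 162. ] loc [-109.2   -1.3  162. ] F [-0.3  0.6 -0.8] rot [-0.019 -0.002  0.001]
shift [  0.  213.6  33. ]
clock: 10.02
eef_pos: [677.9, -60.9, 313.7]
tcp_rot: [-3.115, -0.004, 1.588]
contact_force: [-0.8, 1.1, 0.4]
opening: 0.002
t 10.02 tip [673.2 -60.4 140.4] loc [ 92.2   3.6 140.4] F [-0.8  1.1  0.4] rot [-0.027 -0.004  0.001]
shift [-1.  10.9 30. ]
```

The wheel sits about 6° short of the exact click, inside the 12.6° tolerance. Now I'll line up over the button and press it.

```bash
python3 -m creep '[[-0.027,-0.004,0,-1,11,15,1],[0,0,0,0,0,13,1],[0,0,0,0,0,0,1],[0,0,0,0,0,0,1]]'
python3 -c "
from h import *
state([688.5,-61.7,95])
f=grab_frame('wrist');cv2.imwrite('pics/w12.png',f['color'][...,::-1])
f=grab_frame('scene');cv2.imwrite('pics/s12.png',cv2.resize(f['color'][150:250,180:330,::-1],None,fx=5,fy=5,interpolation=cv2.INTER_CUBIC))"
```

```text
clock: 10.35
eef_pos: [684.0, -61.6, 278.7]
tcp_rot: [-3.131, -0.001, 1.589]
contact_force: [0.8, 0.6, 0.6]
opening: 0.004
t 10.35 tip [682.1 -61.5 105.3] loc [101.1   2.5 105.3] F [0.8 0.6 0.6] rot [-0.011 -0.001  0.001]
shift [-0.2  4.6 10.2]
```

View pics/w12.png

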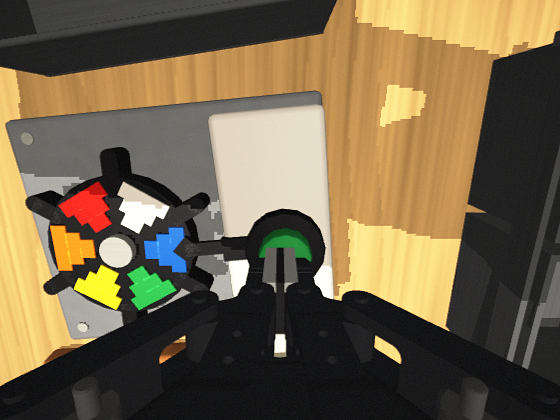

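View pics/s12.png

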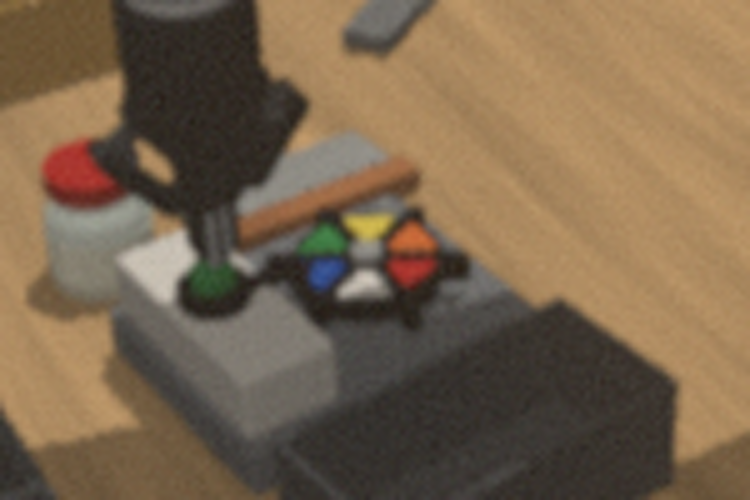

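```bash
python3 -m creep '[[-0.011,0,0,0,4.6,6,1],[0,0,0,0,0,3,1],[0,0,0,0,0,2,1],[0,0,0,0,0,0,1]]'
python3 -c "
from h import *
state([688.5,-61.7,93])"
python3 -m creep '[[0,0,0,0,0,2,1],[0,0,0,0,0,0,1]]'
python3 -m creep '[[0,0,0,0,0,2,1],[0,0,0,0,0,0,1]]'
```

```text
clock: 10.78
eef_pos: [689.0, -61.6, 270.4]
tcp_rot: [3.137, -0.0, 1.588]
contact_force: [-1.4, 0.3, 3.3]
opening: 0.001
t 10.78 tip [689.8 -61.5  97. ] loc [108.8   2.5  97. ] F [-1.4  0.3  3.3] rot [ 0.005 -0.     0.   ]
shift [-0.1 -0.5  4. ]
clock: 10.95
eef_pos: [689.0, -61.7, 269.2]
tcp_rot: [3.136, -0.0, 1.588]
contact_force: [-0.8, 0.5, 3.5]
opening: -0.003
clock: 11.12
eef_pos: [689.1, -61.6, 267.7]
tcp_rot: [3.136, -0.0, 1.588]
contact_force: [-1.5, 0.5, 4.6]
opening: -0.002
```

```bash
python3 -m creep '[[0,0,0,0,0,2.5,1],[0,0,0,0,0,0,1]]'
python3 -m creep '[[0,0,0,0,0,2.5,1],[0,0,0,0,0,0,1]]'
```

```text
clock: 11.28
eef_pos: [689.3, -61.7, 266.8]
tcp_rot: [3.135, -0.0, 1.588]
contact_force: [-2.8, 0.1, 4.2]
opening: 0.003
clock: 11.45
eef_pos: [689.5, -61.6, 267.0]
tcp_rot: [3.134, 0.0, 1.588]
contact_force: [-4.1, 0.6, 4.0]
opening: -0.003
```

```bash
python3 -c "
from h import *
state([688.5,-61.7,88])
f=grab_frame('scene');cv2.imwrite('pics/s13.png',cv2.resize(f['color'][170:230,200:290,::-1],None,fx=8,fy=8,interpolation=cv2.INTER_CUBIC))"
```

```text
t 11.45 tip [690.8 -61.6  93.6] loc [109.8   2.4  93.6] F [-4.1  0.6  4. ] rot [0.008 0.    0.   ]
shift [-0.  -1.   5.6]
```

View pics/s13.png

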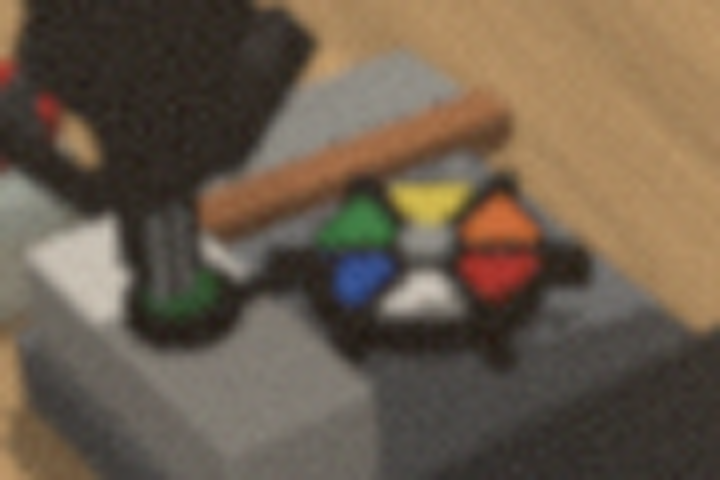

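```bash
python3 -m creep '[[0.008,0,0,0,-1,6,1]]'
python3 -m creep '[[0,0,0,0,0,6,1]]'; python3 -c "
from h import *
state()"
```

```text
clock: 11.58
eef_pos: [690.2, -61.7, 265.3]
tcp_rot: [3.136, 0.0, 1.588]
contact_force: [-13.0, 3.7, 66.8]
opening: -0.001
clock: 11.67
eef_pos: [691.0, -61.6, 265.4]
tcp_rot: [3.133, 0.0, 1.588]
contact_force: [-26.2, 3.3, 68.5]
opening: -0.004
t 11.67 tip [692.5 -61.6  92. ] loc [111.5   2.4  92. ] F [-26.2   3.3  68.5] rot [0.008 0.    0.   ]
```

It bottomed out hard at 68 N on the fingertip, so the button is fully down. I'll release it straight up.

```bash
python3 -m creep '[[0,0,0,0,-1,-4,1],[0,0,0,0,0,-15,1],[0,0,0,0,0,-25,1],[0,0,0,0,0,-30,1],[0,0,0,0,-15,-30,1],[0,0,0,0,-30,-20,1],[0,0,0,0,-30,0,1],[0,0,0,0,0,0,1],[0,0,0,0,0,0,1]]'
python3 -c "
from h import *
state()
f=grab_frame('wrist');cv2.imwrite('pics/w14.png',f['color'][...,::-1])
f=grab_frame('scene');cv2.imwrite('pics/s14.png',cv2.resize(f['color'][150:250,180:330,::-1],None,fx=5,fy=5,interpolation=cv2.INTER_CUBIC))"
```

```text
clock: 12.42
eef_pos: [612.2, -62.7, 397.7]
tcp_rot: [3.126, 0.001, 1.589]
contact_force: [0.0, 1.2, 0.6]
opening: -0.0
t 12.42 tip [614.9 -62.9 224.3] loc [ 33.9   1.1 224.3] F [0.  1.2 0.6] rot [0.015 0.001 0.001]
```

View pics/w14.png

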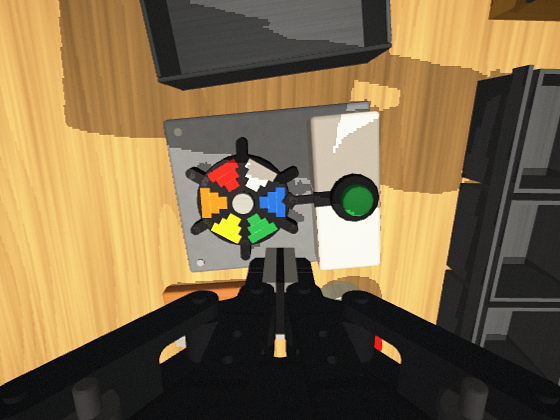

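View pics/s14.png

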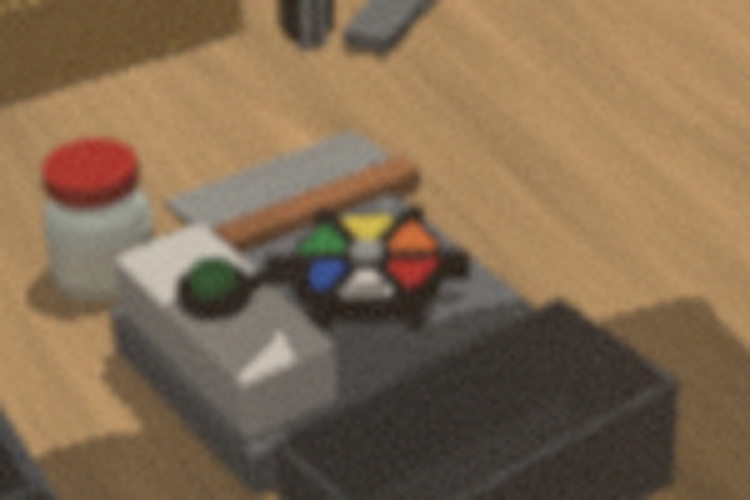

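Contact was already at 3.3 N with the tip at z = 97.0, and the hard stop came at 92.0. That is at least 5 mm of travel, held for about 0.09 s or more. Next I'll check the wheel angle, the marker's shift and the bystanders.

```bash
python3 -m creep '[[0,0,0,0,-38,-5,1],[0,0,0,0,-38,-5,1],[0,0,0,0,-38,-5,1],[0,0,0,0,-38,-5,1],[0,0,0,35,-15,-5,1],[0,0,0,38,0,0,1],[0,0,0,38,0,0,1],[0,0,0,38,0,0,1],[0,0,0,38,0,0,1],[0,0,0,38,0,0,1]]'
python3 -m creep '[[0,0,0,38,0,0,1],[0,0,0,38,0,0,1],[0,0,0,38,0,0,1],[0,0,0,38,0,0,1],[0,0,0,0,0,0,1],[0,0,0,0,0,0,1]]'
python3 -c "
from h import *
state()
t=grab_frame('top');a=cv2.imread('pics/top0.png')
cv2.imwrite('pics/t15.png',np.hstack([cv2.resize(x[155:245,220:315],None,fx=4.2,fy=4.2,interpolation=cv2.INTER_CUBIC) for x in(a,t['color'][...,::-1])]))
d=cv2.absdiff(a,np.ascontiguousarray(t['color'][...,::-1])).max(2);cv2.imwrite('pics/td.png',d)
b=blobs(t,(270,160,320,235),R,100,50,15);print(b)
P={k:onz(t,*b[k][-1][0],62)[:2] for k in b};an=lambda v:np.degrees(np.arctan2(v[1],v[0])).round(1)
print('blue-orange',an(P['blue']-P['orange']),'red-green-120',an(P['red']-P['green'])-120)
h=(P['red']+P['green'])/2;B=onz(t,*b['green'][0][0],93)[:2];print('hub',h,'btn',B,'yaw',an(B-h)); print('origin~',h+30*(B-h)/np.linalg.norm(B-h))
"
```

```text
clock: 13.35
eef_pos: [443.3, 161.0, 412.4]
tcp_rot: [3.134, 0.003, 1.576]
contact_force: [2.5, -0.9, -0.2]
opening: -0.002
clock: 13.85
eef_pos: [444.5, 332.0, 407.9]
tcp_rot: [3.135, 0.002, 1.583]
contact_force: [-0.4, -0.6, 0.3]
opening: -0.003
t 13.85 tip [445.7 331.7 234.5] loc [-135.3  395.7  234.5] F [-0.4 -0.6  0.3] rot [ 0.007  0.002 -0.005]
{'green': [([289.1, 170.8], 64), ([301.4, 199.4], 60)], 'blue': [([292.8, 195.3], 65)], 'red': [([285.6, 209.4], 70)], 'orange': [([301.5, 169.2], 432), ([294.3, 213.6], 70), ([300.3, 231.8], 226)], 'yellow': [([302.1, 208.6], 67)]}
blue-orange 8.6 red-green-120 0.7999999999999972
hub [584.50505633 -72.87174145] btn [688.95153495 -62.20528791] yaw 5.8
origin~ [614.3498309  -69.82388473]
```

View pics/t15.png

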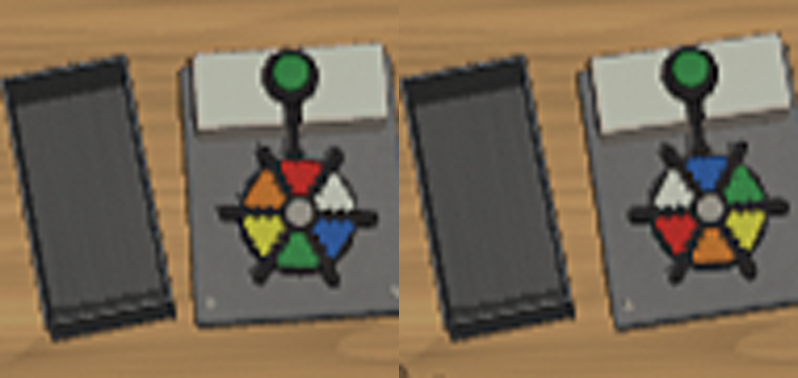

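View pics/td.png

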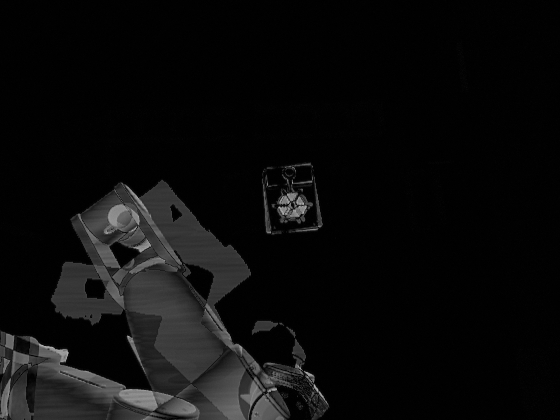

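```bash
python3 -c "
from rig import job,sense
print(job.sign_off(),sense()['clock'])"
```

```text
the job is handed in; nothing more can be done
the job is handed in; nothing more can be done
```

The wheel is now at blue, the green button has been pressed and released, and the job is handed in at about 14 s. I got no verdict back.

- **Wheel:** it started with red at the pointer, two clicks negative. I flicked a front tooth with the shut fingertips twice, counter-clockwise. The last top view shows blue at the pointer, about 4–6° short of the exact click; the tolerance is 12.6°.
- **Second click:** it stalled at the half-click point until I pushed a little further.
- **Button:** I inferred the full press from tip height and force, not from a joint reading. Contact was already at 3.3 N with the tip at z = 97 mm. It stopped hard at 92 mm and 68 N, so it travelled at least 5 mm and was held down for about 0.1 s. That push was harder than needed, with up to 26 N sideways, but it stayed under the 120 N wrist limit. The last pictures show the button free and apparently back up.
- **Marker:** the wheel strokes turned it about 5° and moved its centre about 7 mm; the limit is 30 mm.
- **Bystanders:** comparing the top views from before and after shows only the marker and the arm changed. The arm hid the cup and weight in that last view, but it stayed well above them throughout.

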